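Set the dial of a tube heater and start it

ROBOT

A 6-joint arm with a two-finger parallel gripper is mounted at the origin on the work surface. World frame = base frame: x ahead of the robot, y to its left, z up, the work surface at z = 0. Lengths are in m, angles in rad, forces in N, time in s.
With the tool pointing down it reaches from about 0.325 to 0.9 m from the base axis. Payload 6.1 kg.
Tool frame: the origin (TCP) lies midway between the tips of the shut fingers; the grasp point (between the pads) lies 19 mm behind it (bot.hold_point_z is the distance from the TCP to the grasp point, in m); z points along the fingers, y is the line along which they close (so a half turn about z gives the same grasp; the last joint's range is limited). The gripper opens to 87 mm and grips with 3 to 60 N. Pads are 19 mm wide; open, the fingers measure 117 mm over their backs; the gripper's body (75 mm by 190 mm) begins 51 mm behind the grasp point.
Start: joints at [1.06, 0.22, 1.526, -0, 1.395, -0.126], TCP at [0.235, 0.579, 0.223] pointing down, gripper open.
Joint ranges: [-2.98, 2.98], [-0.91, 2.08], [0.09, 2.57], [-1.24, 4.39], [0.2, 2.65], [-2.68, 2.68]. Speed limits (rad/s): [2.57, 2.57, 3.01, 3.14, 3.14, 3.14].

INTERFACE

Orientations are given as a unit quaternion [w, x, y, z].
In Python, from rig import bot, cams gives the robot as it stands.
- The arm moves only by the tool send_rows, never from a script. Its argument "series" is a list of rows, each a list of 3 entries, a list of its own where there are three numbers: the shift along the tool's x, y, z in cm, then the turn about the tool's z in rad, then the finger opening in cm, from 0 to 8.7. A call has 1 to 20 rows; each row shifts and turns the commanded pose from where the row before left it, along the tool's axes as they then stand; what a row does not reach is not made up. A row lasts 1/10 s, in which the tool goes at most 50 mm and 8.59 degrees, less where a joint would pass 70% of its speed; a pose out of reach is approached as far as the arm can. A call with a gripper value outside its range is refused whole. The fingers move at their own pace and stop on an object; "squeeze" is the grip in N (left out, the last holds). Time passes only in rows, so rows that do not move let the fingers close. It gives the time, the measured TCP pose, the force, the opening and the grip force at its end, in the units of the state.
- bot.get_obs(): the state, without advancing time (a new reading comes with each control period).
- cams.get_image(name): name is "scene" or "top" or "wrist"; returns the picture (480x640x3 uint8, red, green, blue); there is no depth.
- cams.camera_model(name): a dict with "fov_y" (degrees; the focal length in pixels is half the picture's height over the tangent of half this angle, whatever the lens; pixels are square), "cx", "cy" (the principal point, pixels), "xyz" and "attitude" of the camera in the world. Camera axes: x right, y up, looking along -z (the intrinsics and any distortion apply to the point x, -y, -z); pixel columns grow to the right and rows downward; lengths in m; the calibration is good to about 2 mm. A picture is of the moment at which its call begins: read the wrist's pose just before it. camera_model takes no time and is no camera call; for the wrist camera it gives the pose at the moment of the call.
- bot.close_job(): hands the job in; it is judged then, once.
The state is a dict: "t": time; "joint_positions": joint angles; "qd": joint speeds; "joint_torque": joint torques, N m; "position": TCP position; "ee_rot": TCP orientation; "force": force on the tool from outside, world axes, zero at the start; "ft_torque": the same for the moment, N m; "grip_width": finger opening in m; "gripper_force": force on a finger pad.
Only numpy, scipy, OpenCV 4.12 (cv2) and the standard library are available. Lean on these libraries where they do the work, as an engineer would, in place of code of your own. Each camera call takes 0.05 s, during which the arm holds its last target. There are 200 camera calls.

TASK

Turn the heater's dial by pushing its little post round with a fingertip until the white index mark on the dial lines up with the one long scale line (the line with the raised tab), and only then press the start button fully down and let it come back up. Push gently: do not pinch the dial or its post and do not pull the dial up, for it lifts off its seat. Leave the other things on the bench where they are.

Things in the scene. Friction and masses are not known exactly. Their poses are not given: they have to be found in the camera images.
- heater: White dry-block tube heater, fixed, 200 (x) x 300 (y) x 85 mm high, flat top panel. Origin: centre of its underside on the bench, z up, front (-x) to the robot when unturned. Dial axis at x 0, y +67 mm; start button at x -60, y -88 mm; behind the button (x 0 to 90, y -138 to -38 mm) an aluminium tube block, with its tube caps, rises 36 mm above the panel.
- dial: Round black dial, radius 47, 14 mm thick. Origin: on its vertical axis at its underside, 91 mm above the bench (top at 105). Post and white index mark lie along its own -x; the mark runs through the post to the rim. Turns either way (at least 4 rad from the start) against 0.07 N m of friction and stays where left. About 0.25 kg; would lift 15 mm if pulled up. Starts over 0.55 rad off the line.
- index (a point): Point on the dial's index line, 50 mm from the dial's axis (3 mm outside the rim, at the height of the scale plate's face); it turns with the dial.
- post (a point): Centre of the top of the upright steel post on the dial: 12 mm across, standing 26 mm above the dial's top (131 mm above the bench), 30 mm from the dial's axis.
- target (a point): Inner end of the long target line, 50 mm from the dial's axis, on the fixed aluminium scale plate (radius 70 mm, face 91 mm above the bench) under the dial. The line is black, 15 x 3.5 mm, with a raised black tab (6 x 12 mm, top at 97 mm) at its outer end; the 23 other lines, 15 degrees apart, are 7 x 1.6 mm. Aligned when index is over it, seen from above.
- start (a joint): Start button's travel: 0 up, 0.006 m fully down (about 5 N); a spring brings it back up.
- start_top (a point): Centre of the upper face of the round grey start button, 30 mm across, in a black housing on the heater's panel.
- reagent: Bystander: amber reagent bottle, 60 mm across, 150 mm high, standing on the bench at the dial's side of the heater. Origin: centre of its underside.
- beaker: Bystander: glass beaker, 68 mm across, 85 mm high, standing beyond the heater. Origin: centre of its underside.
- tiprack: Bystander: white pipette tip rack, 70 x 120 x 52 mm, on the bench at the button's side of the heater. Origin: centre of its underside.

How it is judged:
By the outcome, as a careful person would: the job done as asked, in the order asked, and still so for the second after the job is handed in, with the robot touching nothing.
It also fails if it takes over 64 s, if anything falls off the work surface, if the arm or the gripper's body presses on something with over 40 N, if the wrist force passes 120 N, or if a joint passes its speed limit or range.

## Working session

There is one attempt and no reset: what is moved stays moved. The work goes in short steps, Python scripts to look and compute and a tool call to move; the robot and the scene stay as the last step left them, time stands still between calls to the robot, and variables do not carry over. Pictures are saved under pics/ and viewed, at most 10 in all, crops included, and the job is handed in when it is done.

Besides the shell and the picture viewer there is one more tool, called after "Call:" by a JSON object that holds its "name" and its "arguments", one argument or row to a line. send_rows: Moves the arm, as the interface text tells. Its arguments: {"type":"object","properties":{"series":{"type":"array"},"squeeze":{"type":"number"}},"required":["series"]}

```bash
ls; mkdir -p pics
python3 - <<'E'
from rig import bot,cams
import cv2
o=bot.get_obs();print(o)
for n in("top","scene"):
    print(n,cams.camera_model(n)); cv2.imwrite(f"pics/{n}0.png",cams.get_image(n)[...,::-1])
print(cams.camera_model("wrist"))
E
```

```text
pics
{'t': 0.0, 'joint_positions': array([ 1.05988888e+00,  2.21208644e-01,  1.52762761e+00, -8.02409352e-07,
        1.39469908e+00, -1.26101071e-01]), 'qd': array([ 0.00080355, -0.00063361, -0.00128171, -0.00136775,  0.00086824,
       -0.00035203]), 'joint_torque': array([ 8.27138210e-04, -4.94607568e+01, -3.87378895e+01,  6.99243648e-02,
        5.69869496e-02, -1.33616895e-04]), 'position': array([0.23430737, 0.57874081, 0.22143936]), 'ee_rot': array([-3.03796089e-04,  1.91218127e-01,  9.81547087e-01, -9.22608587e-04]), 'force': array([0.63070939, 0.11675935, 0.24145586]), 'ft_torque': array([-0.00859664, -0.07159888, -0.02567321]), 'gripper_force': 0.0, 'grip_width': 0.08697482385938793}
top {'fov_y': 51.96026968637684, 'cx': 309.1798909545145, 'cy': 247.29864414633616, 'xyz': array([0.60246134, 0.05436416, 0.96807581]), 'attitude': array([-0.69912284, -0.02153048,  0.02270049,  0.71431672])}
scene {'fov_y': 48.26289976924558, 'cx': 315.02648259770643, 'cy': 242.64261580778592, 'xyz': array([ 1.31983717, -0.45865318,  0.85100212]), 'attitude': array([0.8162355 , 0.36747548, 0.18063167, 0.4075458 ])}
{'fov_y': 61.65901817634839, 'cx': 321.3016061891538, 'cy': 245.89204935011776, 'xyz': array([0.16062391, 0.60835151, 0.38368909]), 'attitude': array([ 0.82048798, -0.120141  , -0.07974864,  0.55317788])}
```

View pics/top0.png

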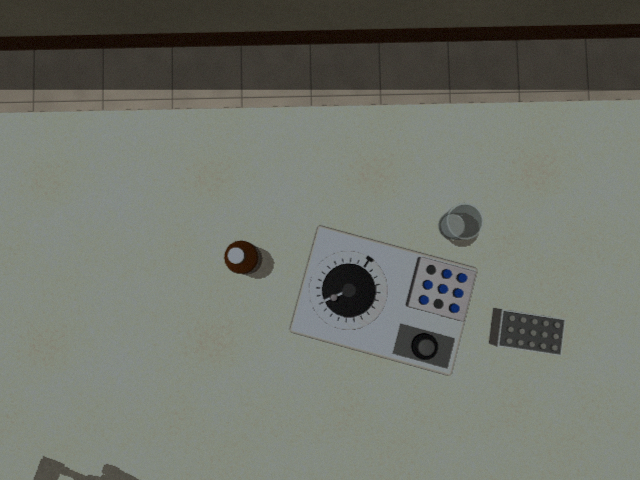

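View pics/scene0.png

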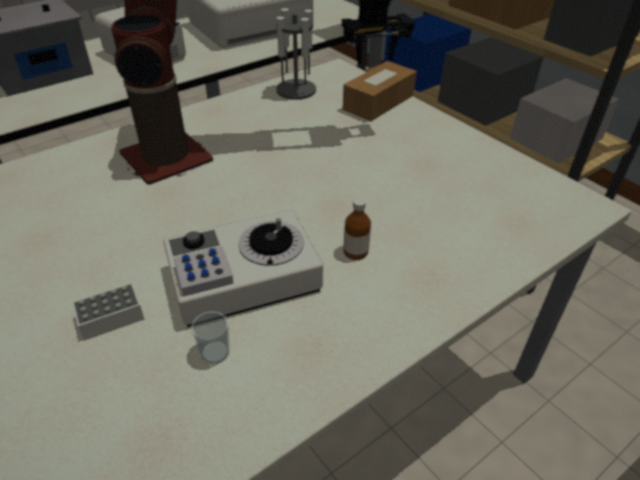

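The top view shows the dial at about (348,291), the post at (334,297), the target tab at (369,259), the button at (425,346) and the bottle at (240,257). The scene view agrees with this. Next I turn these into positions.

```bash
cat > h.py <<'E'
import numpy as np,cv2
from rig import bot,cams
from scipy.spatial.transform import Rotation as R
def rot(q): return R.from_quat([q[1],q[2],q[3],q[0]]).as_matrix()
def ray(m,uv,z):
    f=240/np.tan(np.radians(m['fov_y']/2)); u,v=uv
    d=rot(m['attitude'])@[(u-m['cx'])/f,-(v-m['cy'])/f,-1]
    return m['xyz']+d*(z-m['xyz'][2])/d[2]
def pix(m,p):
    f=240/np.tan(np.radians(m['fov_y']/2)); c=rot(m['attitude']).T@(np.array(p)-m['xyz'])
    return np.array([m['cx']-f*c[0]/c[2],m['cy']+f*c[1]/c[2]])
E
python3 - <<'E'
from h import *
m=cams.camera_model("top"); im=cv2.imread("pics/top0.png"); g=im.max(2)
mask=((g<60)*255).astype(np.uint8)
for c in cv2.findContours(mask[220:380,285:480],cv2.RETR_EXTERNAL,cv2.CHAIN_APPROX_NONE,offset=(285,220))[0]:
    a=cv2.contourArea(c)
    if a>12:
        (x,y),r=cv2.minEnclosingCircle(c); print(a,(round(x,1),round(y,1)),round(r,1))
for n,uv,z in[("dial",(348.5,291),.105),("post",(334,297.5),.131),("tab",(369.5,259),.097),("btn",(425,346.5),.1),("c1",(318,226),.085),("c2",(477,268),.085),("c3",(451,375),.085),("c4",(291,331),.085),("bottle",(240,257),.15),("beaker",(462,225),.04)]:
    print(n,ray(m,uv,z).round(4))
cv2.imwrite("pics/c1.png",cv2.resize(im[220:380,285:480],None,fx=4,fy=3.75,interpolation=cv2.INTER_CUBIC))
E
```

```text
935.0 (430.7, 347.1) 23.7
52.5 (438.0, 303.0) 4.5
49.5 (431.0, 269.0) 4.5
2070.0 (349.4, 290.2) 27.6
45.5 (412.5, 281.0) 24.9
21.0 (367.1, 261.4) 5.5
dial [ 0.5786 -0.0146  0.105 ]
post [0.5689 0.0123 0.131 ]
tab [ 0.634  -0.0539  0.097 ]
btn [ 0.4791 -0.1459  0.1   ]
c1 [0.6959 0.0356 0.085 ]
c2 [ 0.6141 -0.2476  0.085 ]
c3 [ 0.4262 -0.1935  0.085 ]
c4 [0.5094 0.0878 0.085 ]
bottle [0.64   0.1678 0.15  ]
beaker [ 0.6967 -0.2381  0.04  ]
```

View pics/c1.png

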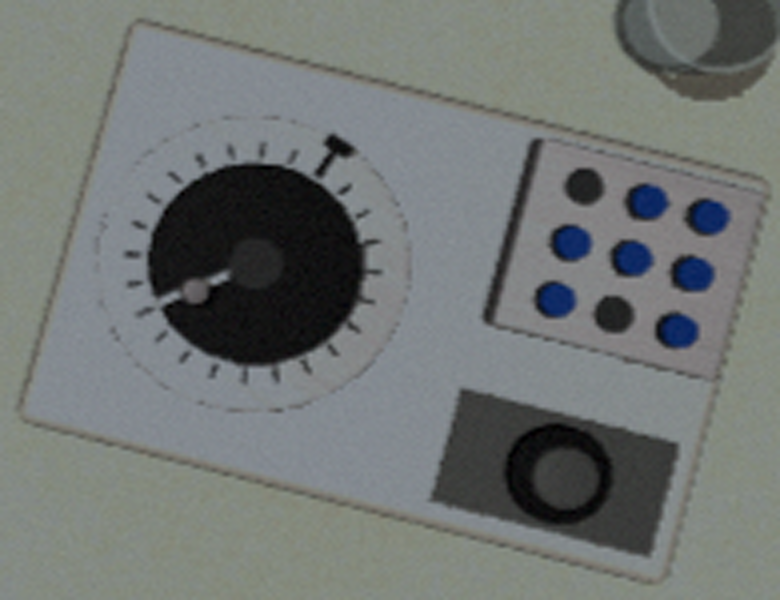

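The crop shows the post and index pointing lower-left and the long tabbed line at upper right. The numbers agree with each other: heater centre (0.561, -0.079) and yaw -0.288, dial axis (0.579, -0.015), post at 111°, target at about -36°. So the dial needs about -147°, clockwise from above. I move above the dial, fingers shut.

Call:
{"name": "send_rows", "arguments": {
  "series": [
    [[-2.8,-2.3,0],0,0],
    [[-2.8,-2.3,0],0,0],
    [[-2.8,-2.3,0],0,0],
    [[-2.8,-2.3,0],0,0],
    [[-2.8,-2.3,0],0,0],
    [[-2.8,-2.3,0],0,0],
    [[-2.8,-2.3,0],0,0],
    [[-2.8,-2.3,0],0,0],
    [[-2.8,-2.3,0],0,0],
    [[-2.8,-2.3,0],0,0],
    [[-2.8,-2.3,0],0,0],
    [[-2.8,-2.3,0],0,0],
    [[-2.8,-2.3,0],0,0],
    [[-2.8,-2.3,0],0,0],
    [[-2.8,-2.3,0],0,0],
    [[-2.8,-2.3,0],0,0],
    [[-2.8,-2.3,0],0,0],
    [[-2.8,-2.3,0],0,0]
  ],
  "squeeze": 5
}}

```text
t: 1.9
position: [0.5466, 0.005, 0.2221]
ee_rot: [-0.0, 0.191, 0.982, 0.0]
force: [1.0, 0.5, -0.2]
grip_width: 0.0003
gripper_force: 0.0
```

Call:
{"name": "send_rows", "arguments": {
  "series": [
    [[0,0,0],-0.125,0],
    [[0,0,0],-0.125,0],
    [[0,0,0],-0.125,0],
    [[0,0,0],-0.125,0],
    [[0,0,0],-0.125,0],
    [[0,0,0],-0.125,0],
    [[0,0,0],0,0],
    [[0,0,0],0,0]
  ]
}}

```text
t: 2.7
position: [0.5461, 0.0064, 0.2222]
ee_rot: [-0.0, -0.18, 0.984, 0.0]
force: [-0.9, 0.1, -0.1]
grip_width: 0.0007
gripper_force: 0.0
```

Run:
```python
from h import *
o=bot.get_obs();M=rot(o['ee_rot']);print(o['t'],o['position'],M.round(3).tolist(),o['grip_width'],o['force'])
m=cams.camera_model("wrist");print(m)
im=cams.get_image("wrist")[...,::-1];cv2.imwrite("pics/w1.png",im)
for n,p in [("c",(.5795,-.015,.105)),("post",(.5689,.0123,.131)),("tab",(.634,-.0539,.097))]: print(n,pix(m,p))
```

```text
2.7 [0.54610528 0.00640549 0.22219593] [[-0.935, -0.354, -0.001], [-0.354, 0.935, 0.0], [0.001, 0.0, -1.0]] 0.0006594065835302741 [-0.90608377  0.06032357 -0.05069829]
{'fov_y': 61.65901817634839, 'cx': 321.3016061891538, 'cy': 245.89204935011776, 'xyz': array([ 0.47171825, -0.0216436 ,  0.38437817]), 'attitude': array([ 0.56237521, -0.08167337, -0.11856181,  0.81425222])}
c [277.92926809 271.96877517]
post [317.22604429 284.95532575]
tab [209.45004432 313.01209687]
```

View pics/w1.png

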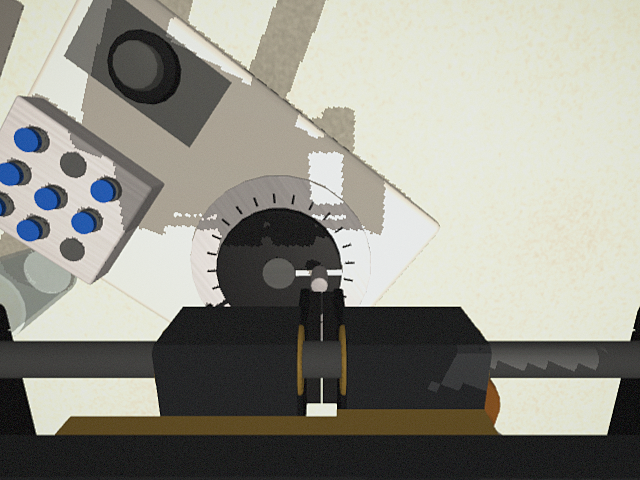

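The wrist view shows the post at (319,284) and the hub at (279,272). I predicted (317,285) and (278,272), so the fix is good. I descend behind the post and start pushing in an arc.

Call:
{"name": "send_rows", "arguments": {
  "series": [
    [[0,-0.25,1.35],0,0],
    [[0,0,1.35],0,0],
    [[0,0,1.35],0,0],
    [[0,0,1.35],0,0],
    [[0,0,1.35],0,0],
    [[0,0,1.35],0,0],
    [[0,0,1.35],0,0],
    [[0,0,1.35],0,0],
    [[0,0,0],0,0],
    [[-0.2,0,0],0,0],
    [[-0.2,0,0],0,0],
    [[-0.2,0,0],0,0],
    [[-0.1,0,0],0,0],
    [[-0.1,0,0],0,0],
    [[0,0,0],0,0]
  ]
}}

```text
t: 4.25
position: [0.5549, 0.0069, 0.1148]
ee_rot: [0.0, -0.182, 0.983, -0.0]
force: [0.5, 0.5, -0.7]
grip_width: 0.0003
gripper_force: 0.0
```

Call:
{"name": "send_rows", "arguments": {
  "series": [
    [[-0.31,0.14,0],0.1,0],
    [[-0.31,0.14,0],0.1,0],
    [[-0.31,0.14,0],0.1,0],
    [[-0.31,0.14,0],0.1,0],
    [[-0.31,0.14,0],0.1,0],
    [[-0.31,0.14,0],0.1,0],
    [[0,0,0],0,0],
    [[0,0,0],0,0]
  ]
}}

```text
t: 5.05
position: [0.5717, 0.0175, 0.1144]
ee_rot: [-0.0, 0.116, 0.993, 0.0]
force: [-2.0, 2.7, 1.2]
grip_width: 0.0009
gripper_force: 1.0
```

```bash
cat > st.py <<'E'
from h import *
def st(c=(.5795,-.015)):
    o=bot.get_obs();M=rot(o['ee_rot']);p=o['position']
    print(o['t'],p.round(4),'xang',np.degrees(np.arctan2(M[1,0],M[0,0])).round(1),'F',o['force'].round(1))
    d=M.T@(np.r_[c,p[2]]-p); print('dial axis in tool mm',(d*1000).round(1))
    return o
E
python3 - <<'E'
from st import *
st()
cv2.imwrite("pics/t2.png",cv2.resize(cams.get_image("top")[220:380,285:480,::-1],None,fx=4,fy=3.75,interpolation=cv2.INTER_CUBIC))
im=cams.get_image("wrist")[...,::-1];cv2.imwrite("pics/w2.png",im)
a=cv2.imread("pics/t2.png");cv2.imwrite("pics/m2.png",np.hstack([cv2.resize(a,(400,320)),cv2.resize(im,(400,320))]))
E
```

```text
5.05 [0.5717 0.0175 0.1144] xang 166.7 F [-2.   2.7  1.2]
dial axis in tool mm [-15.1 -29.8  -0. ]
```

View pics/m2.png

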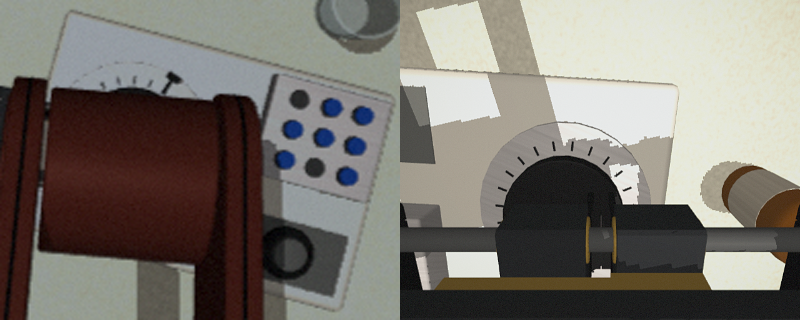

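The arm blocks the top view now, but the measured geometry is on track: the dial axis sits at (-15.1, -29.8) mm in the tool frame, with about 3 N of contact. I push on and stop short of the target, then retreat and look.

Call:
{"name": "send_rows", "arguments": {
  "series": [
    [[-0.31,0.14,0],0.1,0],
    [[-0.31,0.14,0],0.1,0],
    [[-0.31,0.14,0],0.1,0],
    [[-0.31,0.14,0],0.1,0],
    [[-0.31,0.14,0],0.1,0],
    [[-0.31,0.14,0],0.1,0],
    [[-0.31,0.14,0],0.1,0],
    [[-0.31,0.14,0],0.1,0],
    [[-0.31,0.14,0],0.1,0],
    [[-0.31,0.14,0],0.1,0],
    [[-0.31,0.14,0],0.1,0],
    [[-0.31,0.14,0],0.1,0],
    [[-0.31,0.14,0],0.1,0],
    [[-0.31,0.14,0],0.1,0],
    [[-0.31,0.14,0],0.1,0],
    [[-0.31,0.14,0],0.1,0],
    [[0,0,0],0,0],
    [[0,0,0],0,0]
  ]
}}

```text
t: 6.95
position: [0.6133, -0.0089, 0.1144]
ee_rot: [0.0, 0.793, 0.609, -0.0]
force: [-0.5, 0.8, -0.5]
grip_width: 0.0007
gripper_force: 0.3
```

Run:
```python
from st import *
st()
m=cams.camera_model("wrist");im=cams.get_image("wrist")[...,::-1];t=cams.get_image("top")[...,::-1];s=cams.get_image("scene")[...,::-1]
cv2.imwrite("pics/w3.png",im)
ms=cams.camera_model("scene");print(pix(ms,(.5795,-.015,.105)))
a=cv2.resize(t[220:380,285:480],(400,320));b=cv2.resize(im,(400,320));c=cv2.resize(s[200:280,225:325],(400,270))
out=np.zeros((590,800,3),np.uint8);out[:320,:400]=a;out[:320,400:]=b;out[320:,:400]=c
cv2.imwrite("pics/m3.png",out)
```

```text
6.95 [ 0.6133 -0.0089  0.1144] xang 75.1 F [-0.5  0.8 -0.5]
dial axis in tool mm [-14.6 -31.1  -0. ]
[270.01662154 236.3422333 ]
```

View pics/m3.png

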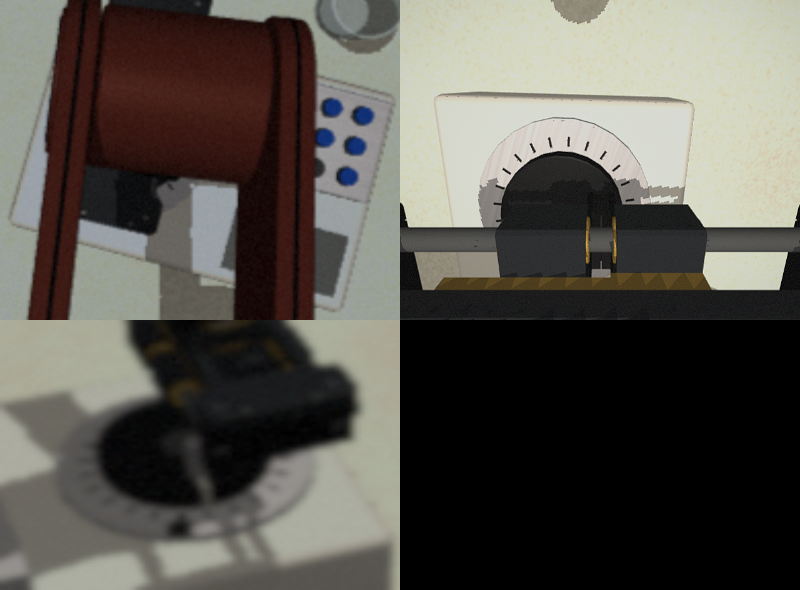

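The scene crop shows the mark about 20° short of the tab, as planned. I back off and lift so the wrist camera has a clear look.

Call:
{"name": "send_rows", "arguments": {
  "series": [
    [[0.5,0,0],0,0],
    [[0.5,0,0],0,0],
    [[0,0,-2],0,0],
    [[0,0,-3],0,0],
    [[1,0,-3],0,0],
    [[2,0,-3],0,0],
    [[2,0,0],0,0],
    [[2,0,0],0,0],
    [[0,0,0],0,0],
    [[0,0,0],0,0],
    [[0,0,0],0,0]
  ]
}}

```text
t: 8.2
position: [0.634, 0.068, 0.2242]
ee_rot: [-0.0, 0.794, 0.608, -0.0]
force: [0.1, 0.0, -0.1]
grip_width: 0.0002
gripper_force: 0.0
```

Run:
```python
from st import *
st()
m=cams.camera_model("wrist");im=cams.get_image("wrist")[...,::-1]
np.save("m4.npy",m,allow_pickle=True);cv2.imwrite("pics/w4.png",im)
for n,p in [("c",(.5795,-.015,.105)),("tab",(.634,-.0539,.097))]: print(n,pix(m,p))
```

```text
8.2 [0.634  0.068  0.2242] xang 74.9 F [ 0.1  0.  -0.1]
dial axis in tool mm [-94.3 -30.9   0.1]
c [283.65973577 352.64276584]
tab [361.00506618 372.28636679]
```

View pics/w4.png

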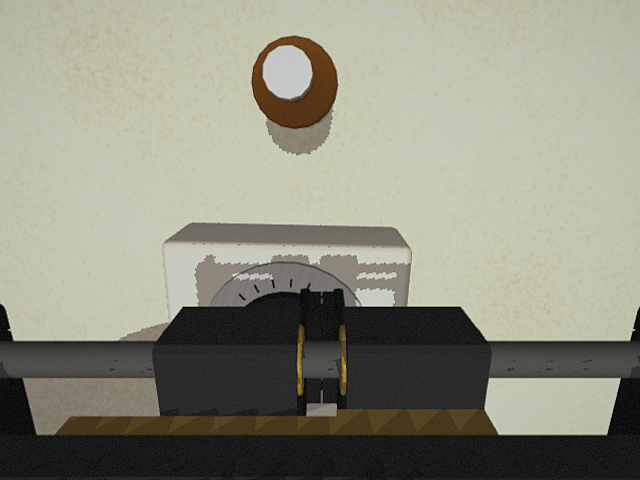

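The gripper hides the dial, because the camera sits on the tool's +x side. I move the other way so the dial is below the camera.

Call:
{"name": "send_rows", "arguments": {
  "series": [
    [[-3,0,0],0,0],
    [[-3,0,0],0,0],
    [[-3,0,0],0,0],
    [[-3,0,0],0,0],
    [[-3,0,0],0,0],
    [[0,0,0],0,0],
    [[0,0,0],0,0],
    [[0,0,0],0,0]
  ]
}}

```text
t: 9.05
position: [0.5951, -0.0759, 0.2245]
ee_rot: [-0.0, 0.794, 0.608, 0.0]
force: [0.6, 0.1, 0.1]
grip_width: 0.0003
gripper_force: 0.0
```

Run:
```python
from st import *
st()
m=cams.camera_model("wrist");im=cams.get_image("wrist")[...,::-1]
np.save("m5.npy",m,allow_pickle=True);cv2.imwrite("pics/w5.png",im)
for n,p in [("c",(.5795,-.015,.105)),("tab",(.634,-.0539,.097))]: print(n,pix(m,p))
```

```text
9.05 [ 0.5951 -0.0759  0.2245] xang 74.9 F [0.6 0.1 0.1]
dial axis in tool mm [ 54.7 -31.    0. ]
c [277.72933343 161.35637091]
tab [366.6272302  193.26411713]
```

View pics/w5.png

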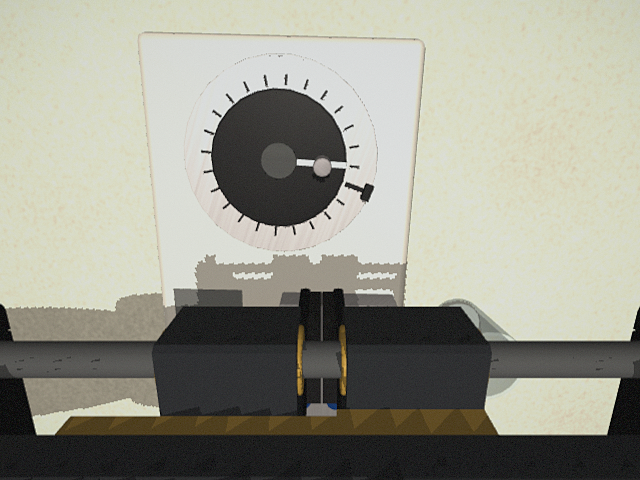

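A clear view: hub (278,160), mark out to (346,166), post (322,167), and the long line from (346,186) to the tab at (367,192). I measure the angles from this picture.

```bash
cat > ang.py <<'E'
from h import *
from scipy.optimize import least_squares
def measure(im,m,c0=(.5795,-.015)):
    P=lambda uv,z: np.array([ray(m,q,z)[:2] for q in uv])
    g=im.max(2); c=np.array(c0)
    vv,uu=np.mgrid[0:300,0:640]; allp=np.c_[uu.ravel(),vv.ravel()].astype(float)
    f=lambda z: P(allp,z).reshape(300,640,2)
    W91,W105,W97=f(.091),f(.105),f(.097)
    r91=np.hypot(*(W91-c).transpose(2,0,1))
    # short ticks -> circle centre
    n,l,s,cen=cv2.connectedComponentsWithStats(((g[:300]<90)&(r91>.0505)&(r91<.068)).astype(np.uint8))
    k=[i for i in range(1,n) if 5<s[i,4]<40]
    T=P(cen[k],.091)
    q=least_squares(lambda q:np.hypot(*(T-q[:2]).T)-q[2],[*c,.055],loss='soft_l1',f_scale=.0005).x
    print('ticks',len(k),'centre',q.round(4)); c=q[:2]
    r105=np.hypot(*(W105-c).transpose(2,0,1))
    M=(g[:300]>170)&(r105<.0455)&(r105>.012)
    A=W105[M]-c; a=A[np.hypot(*A.T)>.0375]  # outside post
    a0=np.degrees(np.arctan2(*a.mean(0)[::-1])); print('mark px',M.sum(),len(a),'angle outer',a0.round(2))
    a=A[np.hypot(*A.T)<.024]; print(' inner',len(a),np.degrees(np.arctan2(*a.mean(0)[::-1])).round(2))
    # tab at z .097, line at .091
    r97=np.hypot(*(W97-c).transpose(2,0,1))
    n,l,s,cen=cv2.connectedComponentsWithStats(((g[:300]<90)&(r97>.0625)&(r97<.0725)).astype(np.uint8))
    i=1+np.argmax(s[1:,4]);t=P(cen[[i]],.097)[0]-c;print('tab',s[i,4],np.hypot(*t).round(4),np.degrees(np.arctan2(t[1],t[0])).round(2))
    r91=np.hypot(*(W91-c).transpose(2,0,1)); th=np.degrees(np.arctan2(*(W91-c).transpose(2,0,1)[::-1]))
    tt=np.degrees(np.arctan2(t[1],t[0]))
    L=(g[:300]<90)&(r91>.052)&(r91<.061)&(abs(th-tt)<7); b=(W91[L]-c).mean(0)
    t0=np.degrees(np.arctan2(b[1],b[0]));print('line px',L.sum(),t0.round(2),'REMAIN deg(CW)',(a0-t0).round(2))
    ta=np.degrees(np.arctan2(*(T-c).T[::-1]));print('tick phase',np.median((ta-t0+7.5)%15-7.5).round(2))
    return c
E
python3 -c "
from ang import *
measure(cv2.imread('pics/w5.png'),np.load('m5.npy',allow_pickle=True).item())"
```

```text
ticks 23 centre [ 0.5798 -0.0146  0.0538]
mark px 294 68 angle outer -18.6
 inner 94 -18.22
tab 149 0.0664 -35.36
line px 50 -35.61 REMAIN deg(CW) 17.01
tick phase -0.13
```

17.1° remains, clockwise. Contact was at tool angle 75.1° with the mark at -18.4°. I return to the contact pose and push most of the rest.

Call:
{"name": "send_rows", "arguments": {
  "series": [
    [[3,0,0],0,0],
    [[3,0,0],0,0],
    [[2,0,0],0,0],
    [[0,0,2],0,0],
    [[0,0,3],0,0],
    [[0,0,3],0,0],
    [[0,0,2],0,0],
    [[0,0,1],0,0],
    [[0,0,0],0,0],
    [[-0.5,0,0],0,0],
    [[-0.3,0,0],0,0],
    [[-0.2,0,0],0,0],
    [[-0.15,0.07,0],0.05,0],
    [[-0.15,0.07,0],0.05,0],
    [[-0.15,0.07,0],0.05,0],
    [[-0.15,0.07,0],0.05,0],
    [[0,0,0],0,0],
    [[0,0,0],0,0],
    [[0,0,0],0,0]
  ]
}}

```text
t: 11.0
position: [0.6147, -0.0153, 0.1153]
ee_rot: [0.0, 0.85, 0.526, 0.001]
force: [1.9, 2.2, 1.7]
grip_width: 0.0003
gripper_force: 1.2
```

Run:
```python
from st import *
o=st((.5798,-.0146))
c=np.array([.5798,-.0146])
def post(p,xang,h=.0,):
    # face line: points p - 9.1mm.. find post angle s.t. (postcentre-p).x_tool = -h
    x=np.array([np.cos(np.radians(xang)),np.sin(np.radians(xang))])
    s=((p-c)@x-h)/.03
    # post = .03*(cos a,sin a); dot x = cos(a-xang)
    return xang-np.degrees(np.arccos(s))
p0=np.array([.6133,-.0089])
from scipy.optimize import brentq
h=brentq(lambda h:post(p0,75.1,h)+18.4,.005,.025);print('h',h)
M=rot(o['ee_rot']);print('post now',post(o['position'][:2],np.degrees(np.arctan2(M[1,0],M[0,0])),h))
```

```text
11.0 [ 0.6147 -0.0153  0.1153] xang 63.5 F [1.9 2.2 1.7]
dial axis in tool mm [-15.  -31.5  -0.1]
h 0.015953748408858957
post now -28.374975197814145
```

About 7° (0.125 rad) is left. I finish the push, back off, and look.

Call:
{"name": "send_rows", "arguments": {
  "series": [
    [[-0.13,0.06,0],0.042,0],
    [[-0.13,0.06,0],0.042,0],
    [[-0.13,0.06,0],0.042,0],
    [[0,0,0],0,0],
    [[0,0,0],0,0],
    [[0,0,0],0,0]
  ]
}}

```text
t: 11.6
position: [0.6139, -0.0196, 0.1147]
ee_rot: [0.0, 0.882, 0.471, 0.0]
force: [1.2, 0.7, 0.7]
grip_width: 0.0004
gripper_force: 1.2
```

Call:
{"name": "send_rows", "arguments": {
  "series": [
    [[0.5,0,0],0,0],
    [[0.5,0,0],0,0],
    [[0,0,-2],0,0],
    [[0,0,-3],0,0],
    [[0,0,-3],0,0],
    [[-2,0,-3],0,0],
    [[-3,0,0],0,0],
    [[-3,0,0],0,0],
    [[0,0,0],0,0],
    [[0,0,0],0,0],
    [[0,0,0],0,0]
  ]
}}

```text
t: 12.7
position: [0.5749, -0.0771, 0.2242]
ee_rot: [-0.0, 0.882, 0.471, -0.0]
force: [0.3, 0.6, -0.2]
grip_width: 0.0008
gripper_force: 0.0
```

Run:
```python
from ang import *
from st import st
st()
m=cams.camera_model("wrist");im=cams.get_image("wrist")[...,::-1];cv2.imwrite("pics/w6.png",im)
measure(im,m)
```

```text
12.7 [ 0.5749 -0.0771  0.2242] xang 56.2 F [ 0.3  0.6 -0.2]
dial axis in tool mm [ 54.2 -30.7   0. ]
ticks 23 centre [ 0.5796 -0.0146  0.0537]
mark px 306 64 angle outer -36.36
 inner 95 -35.75
tab 157 0.0666 -35.35
line px 53 -35.58 REMAIN deg(CW) -0.78
tick phase -0.22
```

View pics/w6.png

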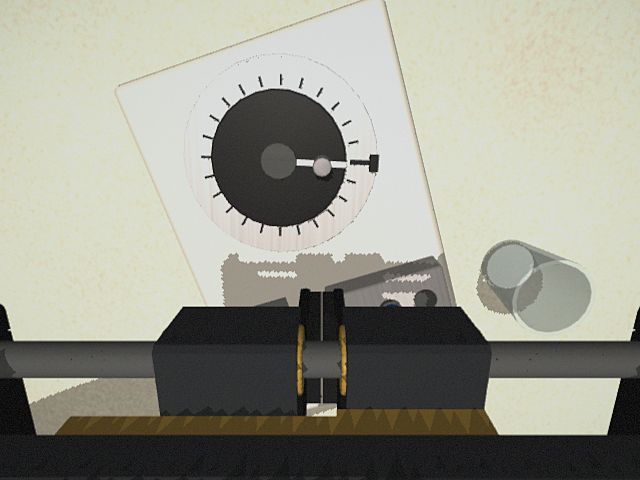

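The mark now lies on the target line to within about 0.5°, which is well under 1 mm at the rim: mark end (346,164), line start (350,162), tab (374,163). Next is the button at (0.4785, -0.146), where two estimates agree.

Call:
{"name": "send_rows", "arguments": {
  "series": [
    [[-2.8,-1.05,0],0,0],
    [[-2.8,-1.05,0],0,0],
    [[-2.8,-1.05,0],0,0],
    [[-2.7,-1.0,0],0,0],
    [[0,0,0],0,0],
    [[0,0,3],0,0],
    [[0,0,3],0,0],
    [[0,0,2.5],0,0],
    [[0,0,1],0,0],
    [[0,0,0],0,0],
    [[0,0,0],0,0]
  ]
}}

```text
t: 13.85
position: [0.4795, -0.1468, 0.1305]
ee_rot: [0.0, 0.882, 0.471, 0.0]
force: [0.3, -1.0, -1.0]
grip_width: 0.0006
gripper_force: 0.0
```

Call:
{"name": "send_rows", "arguments": {
  "series": [
    [[0,0,0.3],0,0],
    [[0,0,0.3],0,0],
    [[0,0,0.3],0,0],
    [[0,0,0],0,0],
    [[0,0,0],0,0]
  ]
}}

```text
t: 14.35
position: [0.4784, -0.1469, 0.1206]
ee_rot: [-0.0, 0.882, 0.471, 0.0]
force: [0.1, 0.6, 0.1]
grip_width: 0.0006
gripper_force: 0.0
```

Call:
{"name": "send_rows", "arguments": {
  "series": [
    [[0,0,0.3],0,0],
    [[0,0,0.3],0,0],
    [[0,0,0.2],0,0],
    [[0,0,0],0,0],
    [[0,0,0],0,0]
  ]
}}

```text
t: 14.85
position: [0.4784, -0.1469, 0.1124]
ee_rot: [-0.0, 0.882, 0.471, -0.0]
force: [-0.6, -0.4, -0.1]
grip_width: 0.0005
gripper_force: 0.0
```

Call:
{"name": "send_rows", "arguments": {
  "series": [
    [[0,0,0.2],0,0],
    [[0,0,0.1],0,0],
    [[0,0,0],0,0],
    [[0,0,0],0,0]
  ]
}}

```text
t: 15.25
position: [0.4784, -0.1469, 0.1095]
ee_rot: [-0.0, 0.882, 0.471, -0.0]
force: [-0.0, -0.7, 0.6]
grip_width: 0.0
gripper_force: 0.0
```

Call:
{"name": "send_rows", "arguments": {
  "series": [
    [[0,0,0.2],0,0],
    [[0,0,0.1],0,0],
    [[0,0,0],0,0],
    [[0,0,0],0,0]
  ]
}}

```text
t: 15.65
position: [0.4787, -0.147, 0.1068]
ee_rot: [0.0, 0.882, 0.471, 0.0]
force: [0.3, -0.7, 1.1]
grip_width: 0.0005
gripper_force: 0.8
```

Call:
{"name": "send_rows", "arguments": {
  "series": [
    [[0,0,0.1],0,0],
    [[0,0,0.1],0,0],
    [[0,0,0],0,0],
    [[0,0,0],0,0]
  ]
}}

```text
t: 16.05
position: [0.4786, -0.147, 0.1047]
ee_rot: [0.0, 0.882, 0.471, 0.0]
force: [-0.2, -0.4, 2.9]
grip_width: 0.0005
gripper_force: 1.4
```

Call:
{"name": "send_rows", "arguments": {
  "series": [
    [[0,0,0.1],0,0],
    [[0,0,0.1],0,0],
    [[0,0,0],0,0],
    [[0,0,0],0,0]
  ]
}}

```text
t: 16.45
position: [0.4786, -0.147, 0.1027]
ee_rot: [0.0, 0.882, 0.471, 0.0]
force: [0.7, -0.1, 3.7]
grip_width: 0.0009
gripper_force: 2.0
```

Call:
{"name": "send_rows", "arguments": {
  "series": [
    [[0,0,0.1],0,0],
    [[0,0,0.1],0,0],
    [[0,0,0],0,0],
    [[0,0,0],0,0]
  ]
}}

```text
t: 16.85
position: [0.4787, -0.147, 0.1013]
ee_rot: [0.0, 0.882, 0.471, 0.0]
force: [-2.1, 0.7, 9.1]
grip_width: 0.0004
gripper_force: 4.7
```

The spring ramps from about z = 0.107, and at z = 0.1013 the force jumps, so that looks like the stop about 6 mm down. I press slightly more to be sure, then release.

Call:
{"name": "send_rows", "arguments": {
  "series": [
    [[0,0,0.1],0,0],
    [[0,0,0.05],0,0],
    [[0,0,0],0,0],
    [[0,0,0],0,0]
  ]
}}

```text
t: 17.25
position: [0.4788, -0.147, 0.1011]
ee_rot: [0.0, 0.882, 0.471, 0.0]
force: [-6.1, 3.3, 19.2]
grip_width: 0.0004
gripper_force: 9.7
```

Call:
{"name": "send_rows", "arguments": {
  "series": [
    [[0,0,-0.3],0,0],
    [[0,0,-0.5],0,0],
    [[0,0,-1],0,0],
    [[0,0,-2],0,0],
    [[0,0,-3],0,0],
    [[0,0,-3],0,0],
    [[0,0,-3],0,0],
    [[-2,0,0],0,0],
    [[-3,0,0],0,0],
    [[-3,0,0],0,0],
    [[-3,0,0],0,0],
    [[-3,0,0],0,0],
    [[0,0,0],0,0],
    [[0,0,0],0,0]
  ]
}}

```text
t: 18.65
position: [0.4, -0.2632, 0.2267]
ee_rot: [-0.001, 0.883, 0.47, -0.0]
force: [0.4, 0.6, 0.7]
grip_width: 0.0003
gripper_force: 0.0
```

Run:
```python
from st import *
st()
t=cams.get_image("top")[...,::-1];w=cams.get_image("wrist")[...,::-1]
out=np.hstack([cv2.resize(t[200:400,220:480],(400,308)),cv2.resize(w,(400,308))]);cv2.imwrite("pics/f.png",out)
```

```text
18.65 [ 0.4    -0.2632  0.2267] xang 56.1 F [0.4 0.6 0.7]
dial axis in tool mm [3.061e+02 1.050e+01 2.000e-01]
```

View pics/f.png

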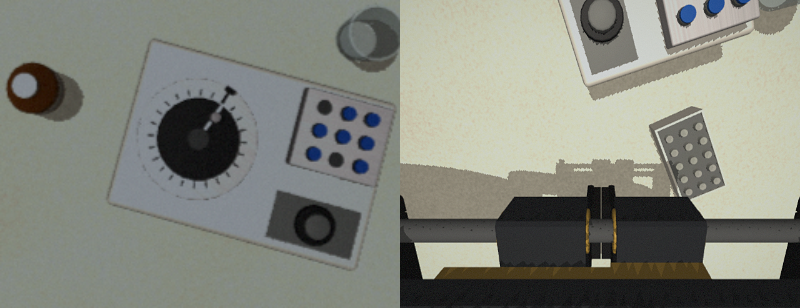

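The final picture shows the mark lined up with the tabbed line at (228,92), the button back up, and the bystanders in place. The button stopped hard at z = 0.101, about 6 mm below first contact.

```bash
python3 -c "
from rig import bot
print(bot.close_job())"
```

```text
the job is handed in; nothing more can be done
None
```

The dial mark is on the long scale line to within about 0.8°. After that I pressed the start button to its stop (about 6 mm) and released it. The arm touches nothing, the other things on the bench look unmoved, and the job was handed in at about 19 s.

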